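# Raise the welding current four clicks

## Task

On the welding remote, turn the big click-stop dial clockwise (seen from above) by exactly four clicks from where it stands now, gently pushing its raised lug round with a fingertip, not pinching it. Then press the round send button down and let it come up again, and leave the hammer, the pipe offcut and the spray can where they are.

Things in the scene. Friction and masses are not known exactly. Their poses are not given: they have to be found in the camera images.
- remote: Welding remote: orange box with dark steel top plate, 130 (its x) by 220 (its y) by 56.5 mm high, held fast to the bench by magnet feet. Origin: centre of its underside, z up. The dial's axis stands at x 0, y +50 mm, the send button's at x 0, y -65 mm. Ten white tick lines on the plate round the dial, 30 degrees apart, mark the click positions.
- dial (a joint): Dial angle in rad, growing clockwise seen from above. Rests only at ten click positions 0, 0.524, 1.047 .. 4.712, with end stops; starts at one of the first three. At 0 the lug points to the remote's +y, at 1.571 to its +x. A click takes about 4 N sideways on the outer part of the lug; past half-way the dial snaps on by itself into the next position, short of half-way it springs back when let go.
- dial_center (a point): Point on the dial's axis at the upper face of its disc, 71.5 mm above the bench. The disc is grey plastic, knurled at the rim, 92 mm across and 14 mm thick, with an upper face that is flat but for a low steel screw cap (3 mm) at the centre, and the raised lug.
- lug_end (a point): Point on top of the dial's only raised lug (black, white line along its top), 38 mm out from the dial's axis and 22 mm above the disc's face. The lug is a radial block from 16 to 44 mm out from the axis, 12 mm thick, with upright flanks to push on; the disc beside it is free.
- send_top (a point): Centre of the top of the send button, a round grey plunger 28 mm across, 78.5 mm above the bench; it stands 10 mm out of a steel collar 44 mm across.
- send (a joint): Travel of the send button in m: 0 up, 0.006 fully down. It springs back; it starts to move at 1.5 N and is fully down at 5 N. Pressed means beyond 0.004.
- hammer: Loose hammer lying on the bench on the remote's +x side, 260 mm long with a 26 mm thick wooden handle, its length roughly along the remote's y; origin at mid-length on its underside; a bystander.
- pipe_mid (a point): Centre of a loose steel pipe offcut standing on end, 60 mm across and 60 mm high; a bystander on the remote's +y side.
- can_mid (a point): Centre of a loose closed spray can standing upright, 54 mm across and 110 mm high; a bystander on the remote's -y side.

How it is judged:
On the way, in this order (a step that is already met when the one before it is completed fails the run):
1. the dial rests four clicks clockwise of where it stood at the start (distance of lug_end from where it was at the start of the episode between 0.0628 and 0.0687 m and value of joint dial below 3.4 rad), for 0.3 s.
2. the send button is pressed, the dial still four clicks on (all of step 1 and value of joint send above 0.004 m), for 0.05 s.
At the end, for the whole second after the job is handed in: The dial rests in the fourth click position clockwise of its start (120 degrees, give or take about 7), the send button was pressed at least 4 mm after that and is up again (within 1 mm), and the bystanders are where they were (within 15 mm) (all of step 1 and distance of each of hammer, pipe_mid, can_mid from where it was at the start of the episode below 0.015 m and value of joint send below 0.001 m and velocity of joint dial between -0.05 and 0.05 rad/s); the robot touches nothing.
It fails at once if the dial is pinched or pushed with more than 25 N (contact force between the fingers and dial above 25 N).
It fails at once if the hammer, pipe offcut or can is moved or lifted more than 15 mm (distance of any of hammer, pipe_mid, can_mid from where it was at the start of the episode above 0.015 m).
It also fails if it takes over 54 s, if anything falls off the work surface, if the arm or the gripper's body presses on something with over 40 N, if the wrist force passes 120 N, or if a joint passes its speed limit or range.

## Robot

A 6-joint arm with a two-finger parallel gripper is mounted at the origin on the work surface. World frame = base frame: x ahead of the robot, y to its left, z up, the work surface at z = 0. Lengths are in m, angles in rad, forces in N, time in s.
With the tool pointing down it reaches from about 0.35 to 0.775 m from the base axis. Payload 7.3 kg.
Tool frame: the origin (TCP) lies midway between the tips of the shut fingers; the grasp point (between the pads) lies 19 mm behind it; z points along the fingers, y is the line along which they close (so a half turn about z gives the same grasp; the last joint's range is limited). The gripper opens to 92 mm and grips with 3 to 60 N. Pads are 19 mm wide; open, the fingers measure 130 mm over their backs; the gripper's body (75 mm by 190 mm) begins 47 mm behind the grasp point.
Start: joints at [1.003, 0.342, 1.524, -0, 1.275, -0.146], TCP at [0.215, 0.479, 0.227] pointing down, gripper open.
Joint ranges: [-2.53, 2.53], [-0.77, 2.02], [0.04, 2.7], [-1, 4.14], [0.28, 2.66], [-3.11, 3.11]. Speed limits (rad/s): [2.57, 2.57, 3.14, 3.14, 3.14, 3.14].

## Interface

Orientations are given as [roll, pitch, yaw] about the fixed x, y, z axes, in that order (R = Rz(yaw) Ry(pitch) Rx(roll)).
In Python, from cell import monitor, vision, workorder gives the robot as it stands.
- The arm moves only by the tool move_arm, never from a script. Its argument "rows" is a list of rows, each a list of 5 numbers: the shift along the world's x, y, z in mm, then the turn about the world's z in rad, then the closure, from -1 (fully open) to 1 (shut). A call has 1 to 12 rows; each row shifts and turns the commanded pose from where the row before left it; what a row does not reach is not made up. A row lasts 1/10 s, in which the tool goes at most 50 mm and 8.59 degrees, less where a joint would pass 70% of its speed; a pose out of reach is approached as far as the arm can. A call is refused whole if a number of a shift passes 50 or a number of a turn 0.15, either way. A call with a gripper value outside its range is refused whole. The fingers move at their own pace and stop on an object; "newtons" is the grip in N (left out, the last holds). Time passes only in rows, so rows that do not move let the fingers close. It gives the time, the measured TCP pose, the force, the opening and the grip force at its end, in the units of the state.
- monitor.observe(): the state, without advancing time (a new reading comes with each control period).
- vision.read_camera(name): name is "scene" or "top" or "wrist"; returns the picture (400x640x3 uint8, red, green, blue); there is no depth.
- vision.get_calibration(name): a dict with "K" (3x3 intrinsics, pixels), "k1" (the pictures are not rectified: a ray, as slopes to the right and down, at radius r is drawn at 1 + k1 r^2 times it, then the intrinsics apply), "T" (4x4, takes a point from camera to world coordinates); the wrist camera has in their place "mount" (4x4, takes a point from camera to tool coordinates, whose origin is the TCP and whose axes are the flange's). Camera axes: x right, y up, looking along -z (the intrinsics and any distortion apply to the point x, -y, -z); pixel columns grow to the right and rows downward; lengths in m; the calibration is good to about 2 mm. A picture is of the moment at which its call begins: read the wrist's pose just before it. get_calibration takes no time and is no camera call.
- workorder.hand_in(): hands the job in; it is judged then, once.
The state is a dict: "time": time; "qpos": joint angles; "qvel": joint speeds; "joint_efforts": joint torques, N m; "tool_pos": TCP position; "tool_rot": TCP orientation; "contact_force": force on the tool from outside, world axes, zero at the start; "torque": the same for the moment, N m; "opening": finger opening in m; "grip_force": force on a finger pad.
Only numpy, scipy, OpenCV 4.12 (cv2) and the standard library are available. Lean on these libraries where they do the work, as an engineer would, in place of code of your own. Each camera call takes 0.05 s, during which the arm holds its last target. There are 200 camera calls.

## Working session

There is one attempt and no reset: what is moved stays moved. The work goes in short steps, Python scripts to look and compute and a tool call to move; the robot and the scene stay as the last step left them, time stands still between calls to the robot, and variables do not carry over. Pictures are saved under pics/ and viewed, at most 10 in all, crops included, and the job is handed in when it is done.

Besides the shell and the picture viewer there is one more tool, called after "Call:" by a JSON object that holds its "name" and its "arguments". move_arm: Moves the arm, as the interface text tells. Its arguments: {"type":"object","properties":{"rows":{"type":"array","items":{"type":"array","items":{"type":"number"}}},"newtons":{"type":"number"}},"required":["rows"]}

```bash
mkdir -p pics; python3 - <<'E'
from cell import monitor, vision, workorder
import cv2
s=monitor.observe(); print({k:s[k] for k in('time','tool_pos','tool_rot','opening','contact_force')})
for n in('top','scene'):
    cv2.imwrite(f'pics/{n}0.png',vision.read_camera(n)[:,:,::-1])
    print(n,vision.get_calibration(n))
print(vision.get_calibration('wrist'))
E
```

```text
{'time': 0.0, 'tool_pos': array([0.21471409, 0.47865152, 0.22605297]), 'tool_rot': array([-3.14010474e+00, -2.05976764e-04,  2.71977906e+00]), 'opening': 0.091660536405522, 'contact_force': array([ 0.32689171,  0.24499688, -0.64947249])}
top {'K': array([[441.01892581,   0.        , 321.61112983],
       [  0.        , 441.01892581, 196.11941177],
       [  0.        ,   0.        ,   1.        ]]), 'k1': -0.054066086749966207, 'T': array([[ 0.01350487,  0.99301147, -0.11724262,  0.44463939],
       [-0.99990091,  0.01387753,  0.00236271,  0.05086425],
       [ 0.00397323,  0.1171991 ,  0.99310049,  1.03452669],
       [ 0.        ,  0.        ,  0.        ,  1.        ]])}
scene {'K': array([[496.51551908,   0.        , 321.42462588],
       [  0.        , 496.51551908, 201.87258732],
       [  0.        ,   0.        ,   1.        ]]), 'k1': -0.08878657593798861, 'T': array([[-0.18547833, -0.82192397,  0.53855248,  1.08565667],
       [ 0.98262649, -0.15879369,  0.09607157,  0.15867919],
       [ 0.00655521,  0.54701513,  0.83709705,  0.92402826],
       [ 0.        ,  0.        ,  0.        ,  1.        ]])}
{'K': array([[290.45026065,   0.        , 319.52072974],
       [  0.        , 290.45026065, 201.8587321 ],
       [  0.        ,   0.        ,   1.        ]]), 'k1': -0.021566588601895243, 'mount': array([[-2.87760134e-04,  9.67975854e-01,  2.51043151e-01,
         6.63387575e-02],
       [ 9.99999953e-01,  2.51815464e-04,  1.75303854e-04,
         1.93832584e-05],
       [ 1.06473350e-04,  2.51043190e-01, -9.67975881e-01,
        -1.57744802e-01],
       [ 0.00000000e+00,  0.00000000e+00,  0.00000000e+00,
         1.00000000e+00]])}
```

View pics/top0.png

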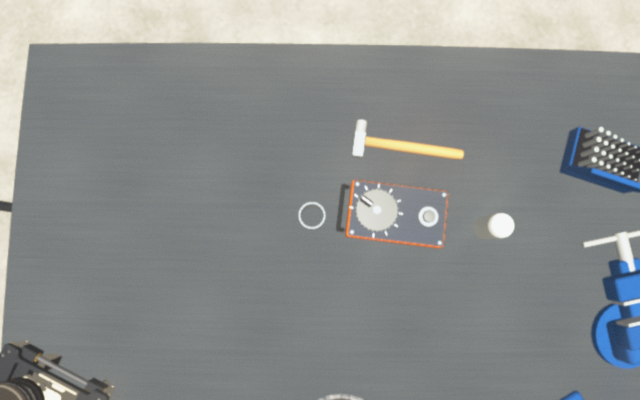

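View pics/scene0.png

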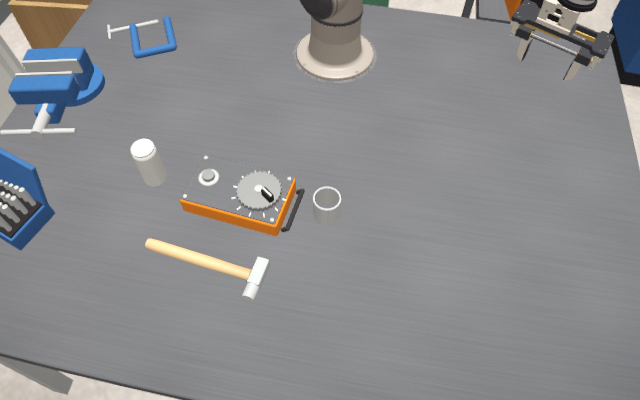

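The top view shows the dial at about (377,210), the button at (429,216), the pipe at (312,215), the can at (501,225), and the hammer running from (360,140) to (463,154). The lug points up-left. I'll zoom in and measure.

```bash
cat > h.py <<'E'
import numpy as np, cv2
from cell import vision
def ray(n,u,v):
    c=vision.get_calibration(n);K=c['K']
    p=cv2.undistortPoints(np.array([[[u,v]]],float),K,np.array([c['k1'],0,0,0.]))[0,0]
    return c['T'][:3,3], c['T'][:3,:3]@np.array([p[0],-p[1],-1])
def at(n,u,v,z):
    o,d=ray(n,u,v); return o+d*(z-o[2])/d[2]
def pix(n,P):
    c=vision.get_calibration(n);T=c['T'];q=(np.atleast_2d(P)-T[:3,3])@T[:3,:3]
    q=q*[1,-1,-1]; return cv2.projectPoints(q,np.zeros(3),np.zeros(3),c['K'],np.array([c['k1'],0,0,0.]))[0][:,0]
E
python3 - <<'E'
import cv2,numpy as np
a=cv2.imread('pics/top0.png')[170:260,335:455]
b=cv2.imread('pics/scene0.png')[145:240,175:345]
a=cv2.resize(a,(640,480),interpolation=cv2.INTER_CUBIC)
b=cv2.resize(b,None,fx=4.5,fy=4.5,interpolation=cv2.INTER_CUBIC)
cv2.imwrite('pics/t1.png',a);cv2.imwrite('pics/s1.png',b)
from h import at
for n,u,v,z in(('top',377,210,.0715),('top',429,216,.0785),('scene',259,190,.0715),('scene',208,176,.0785),('top',312,215,.06),('top',501,225,.11),('scene',327,195,.06),('top',360,140,.02),('top',463,154,.02)):print(n,u,v,at(n,u,v,z).round(4))
E
```

```text
top 377 210 [ 0.5294 -0.0733  0.0715]
top 429 216 [ 0.5171 -0.1862  0.0785]
scene 259 190 [ 0.5328 -0.0724  0.0715]
scene 208 176 [ 0.523  -0.1858  0.0785]
top 312 215 [0.5173 0.0693 0.06  ]
top 501 225 [ 0.4975 -0.332   0.11  ]
scene 327 195 [0.5106 0.0678 0.06  ]
top 360 140 [ 0.6988 -0.0402  0.02  ]
top 463 154 [ 0.6692 -0.2839  0.02  ]
```

View pics/t1.png

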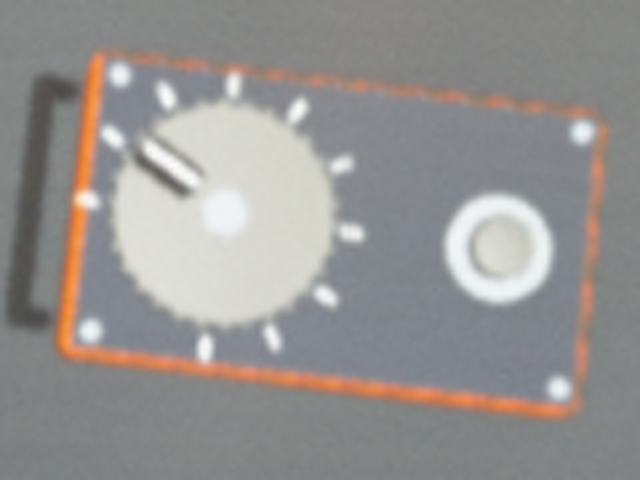

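View pics/s1.png

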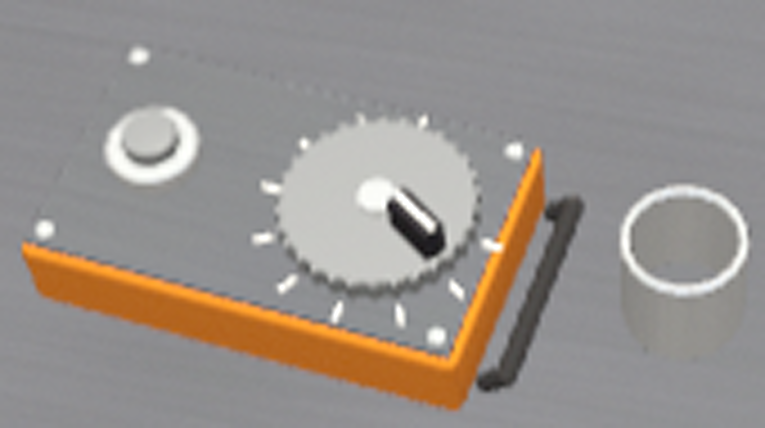

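```bash
python3 - <<'E'
import numpy as np
from scipy.optimize import least_squares
from h import pix
cu=lambda L,s,o:(np.array(L,float)+.5)/s-.5+np.array(o)
T=cu([(87,200),(112,135),(167,95),(234,85),(298,108),(342,163),(351,232),(325,295),(273,338),(205,348),(224,212),(500,246)],5.3333,(335,170))
S=cu([(492,245),(457,290),(401,316),(337,312),(287,283),(263,239),(270,187),(304,144),(362,119),(424,121),(376,195),(150,130)],4.5,(175,145))
def model(n,p):
    x,y,a,r=p
    th=np.arange(10)*np.pi/6
    L=np.c_[r*np.sin(th),.05+r*np.cos(th),0*th+.0565]
    L=np.r_[L,[[0,.05,.0745],[0,-.065,.0785]]]
    c,s=np.cos(a),np.sin(a)
    return pix(n,np.c_[x+c*L[:,0]-s*L[:,1],y+s*L[:,0]+c*L[:,1],L[:,2]])
def show(p):
    x,y,a,r=p;print(p.round(4),'dial',(x-.05*np.sin(a)).round(4),(y+.05*np.cos(a)).round(4),'btn',(x+.065*np.sin(a)).round(4),(y-.065*np.cos(a)).round(4))
p0=[.525,-.12,-.1,.053]
for n,O in(('top',T),('scene',S)):
    f=least_squares(lambda p:(model(n,p)-O).ravel(),p0);show(f.x);print(np.abs(f.fun).max().round(2))
f=least_squares(lambda p:np.r_[(model('top',p)-T).ravel(),(model('scene',p)-S).ravel()],p0);show(f.x)
x,y,a,r=f.x;c=np.array([x-.05*np.sin(a),y+.05*np.cos(a)])
# finger poses: angle in clicks, gap
for k,g in((1,12),(1,0),(2,0),(3,0),(4,0),(4.8,0),(5,0),(4.8,-15)):
    ph=k*np.pi/6-a; rr=np.array([np.sin(ph),np.cos(ph)]);t=np.array([np.cos(ph),-np.sin(ph)])
    print(k,g,(c+.036*rr-(.0155+g/1e3)*t).round(4),'yaw',(np.pi-ph).round(3))
E
```

```text
[ 0.5252 -0.1219 -0.1114  0.0557] dial 0.5307 -0.0722 btn 0.5179 -0.1865
0.81
[ 0.5237 -0.1242 -0.1084  0.0564] dial 0.5291 -0.0745 btn 0.5166 -0.1888
0.58
[ 0.5246 -0.123  -0.1099  0.056 ] dial 0.5301 -0.0733 btn 0.5175 -0.1876
1 12 [ 0.5292 -0.028 ] yaw 2.508
1 0 [ 0.5389 -0.0351] yaw 2.508
2 0 [ 0.5568 -0.0447] yaw 1.984
3 0 [ 0.5676 -0.0619] yaw 1.461
4 0 [ 0.5683 -0.0821] yaw 0.937
4.8 0 [ 0.5614 -0.0969] yaw 0.518
5 0 [ 0.5588 -0.1001] yaw 0.414
4.8 -15 [ 0.5484 -0.1043] yaw 0.518
```

Call:
{"name": "move_arm", "arguments": {"rows": [[26, -42, 0, -0.018, 1], [26, -42, 0, -0.018, 1], [26, -42, 0, -0.018, 1], [26, -42, 0, -0.018, 1], [26, -42, 0, -0.018, 1], [26, -42, 0, -0.018, 1], [26, -42, 0, -0.018, 1], [26, -42, 0, -0.018, 1], [26, -42, 0, -0.018, 1], [26, -42, 0, -0.018, 1], [26, -42, 0, -0.018, 1], [26, -42, 0, -0.018, 1]], "newtons": 10}}

```text
time: 1.3
tool_pos: [0.5275, -0.0269, 0.2265]
tool_rot: [3.142, -0.001, 2.503]
contact_force: [1.2, 1.3, -0.4]
opening: 0.0018
grip_force: 0.0
```

Call:
{"name": "move_arm", "arguments": {"rows": [[0, 0, 0, 0, 1], [0, 0, 0, 0, 1], [0, 0, 0, 0, 1]]}}

```text
time: 1.6
tool_pos: [0.5262, -0.0242, 0.2264]
tool_rot: [-3.141, -0.001, 2.504]
contact_force: [-0.4, -0.1, -0.8]
opening: 0.0003
grip_force: 0.0
```

Call:
{"name": "move_arm", "arguments": {"rows": [[0, 0, -30, 0, 1], [0, 0, -30, 0, 1], [0, 0, -30, 0, 1], [0, 0, -16, 0, 1], [0, 0, 0, 0, 1], [0, 0, 0, 0, 1]]}}

```text
time: 2.2
tool_pos: [0.5269, -0.024, 0.1214]
tool_rot: [3.141, 0.0, 2.505]
contact_force: [-0.2, -0.0, -0.1]
opening: 0.0001
grip_force: 0.0
```

```bash
python3 - <<'E'
from cell import monitor, vision
import cv2,numpy as np
w=vision.read_camera('wrist')[:,:,::-1]; s=vision.read_camera('scene')[:,:,::-1][110:260,170:370]
cv2.imwrite('pics/w1.png',np.vstack([cv2.resize(w,(440,275)),cv2.resize(s,(440,325),interpolation=cv2.INTER_CUBIC)]))
E
```

```text
(no output)
```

View pics/w1.png

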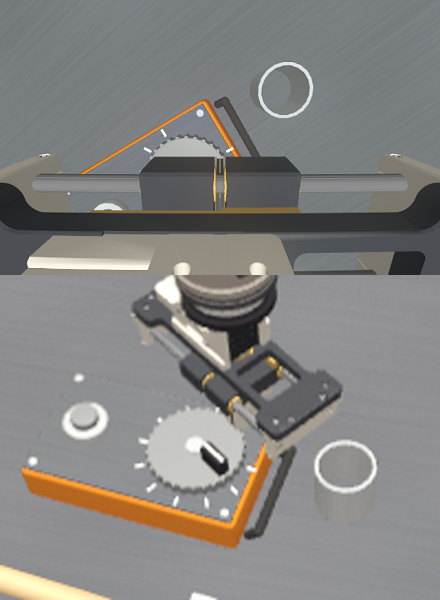

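The wrist and scene views show the lug clear ahead of the shut fingers, with the pipe well away. Next I'll descend beside the lug and move in slowly.

Call:
{"name": "move_arm", "arguments": {"rows": [[0, 0, -15, 0, 1], [0, 0, -15, 0, 1], [0, 0, -7, 0, 1], [0, 0, -5, 0, 1], [0, 0, 0, 0, 1], [3, -3, 0, 0, 1], [3, -3, 0, 0, 1], [3, -3, 0, 0, 1], [3, -2, 0, 0, 1], [0, 0, 0, 0, 1]]}}

```text
time: 3.3
tool_pos: [0.5386, -0.0357, 0.0788]
tool_rot: [3.141, -0.002, 2.503]
contact_force: [-2.1, 3.3, 1.5]
opening: 0.0005
grip_force: 2.1
```

Call:
{"name": "move_arm", "arguments": {"rows": [[1, -1, 0, 0, 1], [1, -0.5, 0, 0, 1], [1, -0.5, 0, 0, 1], [0, 0, 0, 0, 1]]}}

```text
time: 3.7
tool_pos: [0.5425, -0.0385, 0.0789]
tool_rot: [3.142, 0.001, 2.504]
contact_force: [-0.4, 0.5, 0.2]
opening: 0.0006
grip_force: 0.0
```

```bash
cat > arc.py <<'E'
import numpy as np,sys
from cell import monitor
s=monitor.observe();P=np.array(s['tool_pos'][:2])*1e3;Y=s['tool_rot'][2]
print(s['contact_force'],P,Y)
k0,k1,n=map(float,sys.argv[1:]);c=np.array([530.1,-73.3]);a=-.11
R=[];
for k in np.linspace(k0,k1,int(n)):
    ph=k*np.pi/6-a;rr=np.array([np.sin(ph),np.cos(ph)]);t=np.array([np.cos(ph),-np.sin(ph)])
    q=c+36*rr-15.5*t
    d=np.round((q-P)*2)/2;w=round(np.pi-ph-Y,3);P=P+d;Y+=w
    R.append([float(d[0]),float(d[1]),0,float(w),1])
print(R,P,Y)
E
python3 arc.py 1.3 3 17
```

```text
[-0.41510503  0.53398669  0.15690663] [542.49241271 -38.49522417] 2.5039420983307337
[[2.5, 1.5, 0, -0.153, 1], [2.0, -1.0, 0, -0.056, 1], [1.5, -1.0, 0, -0.055, 1], [2.0, -1.0, 0, -0.056, 1], [2.0, -1.0, 0, -0.056, 1], [1.5, -1.5, 0, -0.055, 1], [2.0, -1.5, 0, -0.056, 1], [1.5, -1.5, 0, -0.055, 1], [1.5, -1.5, 0, -0.056, 1], [1.5, -1.5, 0, -0.056, 1], [1.5, -1.5, 0, -0.055, 1], [1.0, -2.0, 0, -0.056, 1], [1.0, -2.0, 0, -0.056, 1], [1.0, -2.0, 0, -0.055, 1], [1.0, -2.0, 0, -0.056, 1], [1.0, -2.0, 0, -0.056, 1], [0.5, -2.0, 0, -0.055, 1]] [567.49241271 -61.99522417] 1.460942098330733
```

Call:
{"name": "move_arm", "arguments": {"rows": [[1.5, 0.5, 0, -0.08, 1], [1, 1, 0, -0.075, 1], [2, -1, 0, -0.055, 1], [1.5, -1, 0, -0.055, 1], [2, -1, 0, -0.055, 1], [2, -1, 0, -0.055, 1], [1.5, -1.5, 0, -0.055, 1], [2, -1.5, 0, -0.055, 1]]}}

```text
time: 4.5
tool_pos: [0.5549, -0.0429, 0.0787]
tool_rot: [-3.141, -0.002, 2.016]
contact_force: [-3.5, 5.8, 4.0]
opening: 0.0005
grip_force: 3.6
```

```bash
python3 - <<'E'
from cell import monitor, vision
import cv2,numpy as np
s=vision.read_camera('scene')[:,:,::-1][130:240,170:350];t=vision.read_camera('top')[:,:,::-1][160:260,330:460]
cv2.imwrite('pics/s2.png',np.vstack([cv2.resize(x,(480,295),interpolation=cv2.INTER_CUBIC) for x in(s,t)]))
E
python3 arc.py 2.1 3.5 14
```

```text
[-2.47673845  5.51002457  2.94328345] [554.89708825 -42.9830376 ] 2.0168030873740377
[[3.5, -3.0, 0, -0.085, 1], [1.5, -1.5, 0, -0.056, 1], [1.5, -2.0, 0, -0.057, 1], [1.0, -1.5, 0, -0.056, 1], [1.5, -2.0, 0, -0.056, 1], [1.0, -2.0, 0, -0.057, 1], [1.0, -2.0, 0, -0.056, 1], [0.5, -2.0, 0, -0.056, 1], [1.0, -2.0, 0, -0.057, 1], [0.5, -2.0, 0, -0.056, 1], [0.5, -2.5, 0, -0.057, 1], [0.5, -2.0, 0, -0.056, 1], [0.0, -2.0, 0, -0.056, 1], [0.5, -2.5, 0, -0.057, 1]] [569.39708825 -71.9830376 ] 1.1988030873740376
```

View pics/s2.png

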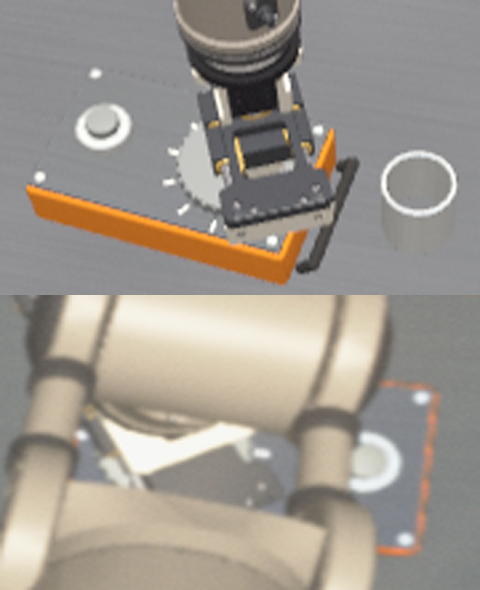

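The arm hides the lug in both views, but a contact force of about 7 N at this pose fits the lug being pushed at click position 2. I'll carry on along the arc.

Call:
{"name": "move_arm", "arguments": {"rows": [[1.5, -1, 0, -0.04, 1], [2, -2, 0, -0.045, 1], [1.5, -1.5, 0, -0.056, 1], [1.5, -2, 0, -0.057, 1], [1, -1.5, 0, -0.056, 1], [1.5, -2, 0, -0.056, 1], [1, -2, 0, -0.057, 1], [1, -2, 0, -0.056, 1]]}}

```text
time: 5.4
tool_pos: [0.5664, -0.0575, 0.0787]
tool_rot: [-3.141, -0.0, 1.593]
contact_force: [-1.4, 4.4, 1.7]
opening: 0.0003
grip_force: 2.3
```

Call:
{"name": "move_arm", "arguments": {"rows": [[0.5, -2, 0, -0.056, 1], [1, -2, 0, -0.057, 1], [0.5, -2, 0, -0.056, 1], [0.5, -2.5, 0, -0.057, 1], [0.5, -2, 0, -0.056, 1], [0, -2, 0, -0.056, 1], [0.5, -2.5, 0, -0.057, 1]]}}

```text
time: 6.1
tool_pos: [0.5701, -0.073, 0.0787]
tool_rot: [3.141, 0.0, 1.198]
contact_force: [0.2, 0.2, 0.5]
opening: 0.0004
grip_force: 0.0
```

```bash
python3 arc.py 3.55 4.6 11
```

```text
[0.24964296 0.18282671 0.54567146] [570.13824372 -73.02842724] 1.1984662592574344
[[-1.0, 0.0, 0, -0.026, 1], [0.0, -2.0, 0, -0.055, 1], [-0.0, -2.0, 0, -0.055, 1], [-0.5, -2.5, 0, -0.055, 1], [-0.0, -2.0, 0, -0.055, 1], [-0.5, -2.0, 0, -0.055, 1], [-1.0, -2.0, 0, -0.055, 1], [-0.5, -2.0, 0, -0.054, 1], [-1.0, -2.0, 0, -0.055, 1], [-1.0, -2.0, 0, -0.055, 1], [-1.0, -2.0, 0, -0.055, 1]] [563.63824372 -93.52842724] 0.6234662592574343
```

Call:
{"name": "move_arm", "arguments": {"rows": [[-0.5, 0, 0, -0.026, 1], [-0.5, -2, 0, -0.055, 1], [0, -2, 0, -0.055, 1], [-0.5, -2.5, 0, -0.055, 1], [0, -2, 0, -0.055, 1], [-0.5, -2, 0, -0.055, 1]]}}

```text
time: 6.7
tool_pos: [0.5682, -0.0819, 0.0787]
tool_rot: [-3.141, -0.002, 0.898]
contact_force: [1.3, 4.8, 0.6]
opening: 0.0004
grip_force: 2.2
```

Call:
{"name": "move_arm", "arguments": {"rows": [[-1, -2, 0, -0.055, 1], [-0.5, -2, 0, -0.055, 1]]}}

```text
time: 6.9
tool_pos: [0.5666, -0.0866, 0.0787]
tool_rot: [3.141, -0.001, 0.788]
contact_force: [0.7, 1.9, -0.0]
opening: 0.0008
grip_force: 0.7
```

Call:
{"name": "move_arm", "arguments": {"rows": [[-1, -2, 0, -0.055, 1]]}}

```text
time: 7.0
tool_pos: [0.5656, -0.0889, 0.0787]
tool_rot: [3.141, -0.0, 0.733]
contact_force: [1.2, -1.1, 0.1]
opening: 0.0005
grip_force: 0.1
```

Call:
{"name": "move_arm", "arguments": {"rows": [[-0.5, -1, 0, -0.03, 1], [0, 0, 0, 0, 1]]}}

```text
time: 7.2
tool_pos: [0.5649, -0.0902, 0.0788]
tool_rot: [3.141, 0.0, 0.705]
contact_force: [-0.2, -0.8, 0.4]
opening: 0.0005
grip_force: 0.0
```

Call:
{"name": "move_arm", "arguments": {"rows": [[2, 1.5, 0, 0, 1], [2, 1.5, 0, 0, 1], [0, 0, 20, 0, 1], [0, 0, 30, 0, 1], [0, 0, 30, 0, 1], [-13, -25, 0, 0, 1], [-13, -25, 0, 0, 1], [-13, -25, 0, 0, 1], [-13, -25, 0, 0, 1], [0, 0, 0, 0, 1], [0, 0, 0, 0, 1]]}}

```text
time: 8.3
tool_pos: [0.517, -0.1871, 0.1588]
tool_rot: [3.142, -0.0, 0.704]
contact_force: [0.4, 0.1, 0.7]
opening: 0.0006
grip_force: 0.0
```

```bash
python3 - <<'E'
from cell import monitor, vision
import cv2,numpy as np
s=vision.read_camera('scene')[:,:,::-1][130:240,170:350];t=vision.read_camera('top')[:,:,::-1][160:260,330:460]
cv2.imwrite('pics/s3.png',np.vstack([cv2.resize(x,(480,295),interpolation=cv2.INTER_CUBIC) for x in(s,t)]))
E
```

```text
(no output)
```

View pics/s3.png

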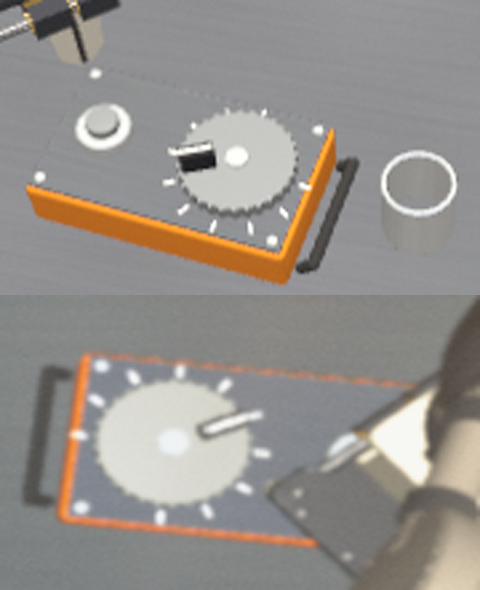

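The top view shows the lug on tick 5, where it started on tick 1, so it has moved four clicks. Next is the send button.

Call:
{"name": "move_arm", "arguments": {"rows": [[0, 0, -35, 0, 1], [0, 0, -30, 0, 1], [0, 0, -8, 0, 1], [0, 0, -4, 0, 1], [0, 0, -3, 0, 1], [0, 0, -2, 0, 1], [0, 0, -2, 0, 1], [0, 0, 0, 0, 1], [0, 0, 0, 0, 1]]}}

```text
time: 9.3
tool_pos: [0.5177, -0.1872, 0.0756]
tool_rot: [3.14, -0.001, 0.705]
contact_force: [1.7, 1.3, 2.4]
opening: 0.0009
grip_force: 1.6
```

Call:
{"name": "move_arm", "arguments": {"rows": [[0, 0, -1.5, 0, 1], [0, 0, -1.5, 0, 1], [0, 0, 0, 0, 1], [0, 0, 0, 0, 1]]}}

```text
time: 9.7
tool_pos: [0.5177, -0.1872, 0.0727]
tool_rot: [3.14, -0.001, 0.705]
contact_force: [1.7, 1.1, 9.3]
opening: 0.0003
grip_force: 4.5
```

A force of 9.3 N at 5.8 mm of travel means the button is fully down. I'll lift off.

Call:
{"name": "move_arm", "arguments": {"rows": [[0, 0, 5, 0, 1], [0, 0, 10, 0, 1], [0, 0, 30, 0, 1], [0, 0, 40, 0, 1], [0, 0, 40, 0, 1], [-25, -10, 0, 0, 1], [-25, -10, 0, 0, 1], [0, 0, 0, 0, 1], [0, 0, 0, 0, 1], [0, 0, 0, 0, 1], [0, 0, 0, 0, 1]]}}

```text
time: 10.8
tool_pos: [0.4674, -0.2067, 0.1965]
tool_rot: [-3.141, 0.0, 0.705]
contact_force: [0.4, 0.6, -1.1]
opening: 0.0004
grip_force: 0.0
```

```bash
python3 - <<'E'
from cell import vision
import cv2,numpy as np
s=vision.read_camera('scene')[:,:,::-1][110:310,110:350]
cv2.imwrite('pics/s4.png',cv2.resize(s,(720,600)))
E
```

```text
(no output)
```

View pics/s4.png

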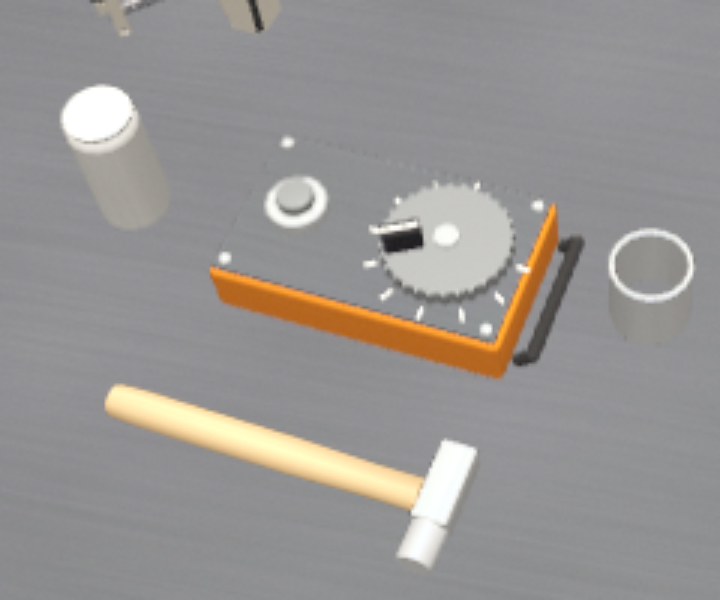

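The button at (295,195) is up, the lug is still on tick 5, and the hammer, pipe and can haven't moved.

```bash
python3 -c "
from cell import workorder; print(workorder.hand_in())"
```

```text
the job is handed in; nothing more can be done
None
```

I handed the job in: the dial sits four clicks clockwise of its start, the send button was pressed fully and came back up, and the last picture shows the hammer, pipe offcut and can where they were; the hand-in returned no verdict.

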